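# Set the clamping dial to the red line and start the clamp

## Robot

A 7-joint arm with a two-finger parallel gripper is mounted at the origin on the work surface. World frame = base frame: x ahead of the robot, y to its left, z up, the work surface at z = 0. Lengths are in m, angles in rad, forces in N, time in s.
With the tool pointing down it reaches from about 0.425 to 0.825 m from the base axis. Payload 3.6 kg.
Tool frame: the origin (TCP) lies between the finger pads; the fingertips stand 19 mm ahead of it and the grasp point (between the pads) is the TCP; z points along the fingers, y is the line along which they close (so a half turn about z gives the same grasp; the last joint's range is limited). The gripper opens to 85 mm and grips with 20 to 120 N. Pads are 22 mm wide; open, the fingers measure 114 mm over their backs; the gripper's body (76 mm by 85 mm) begins 54 mm behind the grasp point. The pads swing forward as they close: fully open they stand 13 mm farther back than shut.
Start: joints at [-1.349, 0.615, -0.013, 1.423, 0.008, 1.103, -0.04], TCP at [0.159, 0.63, 0.25] pointing down, gripper open.
Joint ranges: [-3.12, 3.12], [-0.3, 2.06], [-1.34, 1.32], [0.26, 2.42], [-1.36, 4.5], [0.01, 1.98], [-2.84, 2.84]. Speed limits (rad/s): [2.79, 2.79, 3.14, 3.14, 3.14, 3.14, 3.14].

## Interface

Orientations are given as a unit quaternion [w, x, y, z].
In Python, from workcell import r, viewer, workorder gives the robot as it stands.
- The arm moves only by the tool move_arm, never from a script. Its argument "series" is a list of rows, each a list of 3 entries, a list of its own where there are three numbers: the opening, from 0 (shut) to 1 (fully open), then the shift along the tool's x, y, z in mm, then the turn about the tool's z in rad. In form: [[jaw, [tx, ty, tz], spin], ...]. A call has 1 to 5 rows; each row shifts and turns the commanded pose from where the row before left it, along the tool's axes as they then stand; what a row does not reach is not made up. A row lasts 1/10 s, in which the tool goes at most 50 mm and 8.59 degrees, less where a joint would pass 70% of its speed; a pose out of reach is approached as far as the arm can. A call with a gripper value outside its range is refused whole. The fingers move at their own pace and stop on an object; the grip force is fixed at half the most. Time passes only in rows, so rows that do not move let the fingers close. It gives the time, the measured TCP pose, the force, the opening and the grip force at its end, in the units of the state.
- r.sense(): the state, without advancing time (a new reading comes with each control period).
- viewer.snapshot(name): name is "side" or "top"; returns a dict with "frame" (384x512x3 uint8, blue, green, red), "vfov" (degrees; the focal length in pixels is half the picture's height over the tangent of half this angle, whatever the lens; pixels are square), "cx", "cy" (the principal point, pixels), "cam_to_world" (4x4, takes a point from camera to world coordinates). Camera axes: x right, y up, looking along -z (the intrinsics and any distortion apply to the point x, -y, -z); pixel columns grow to the right and rows downward; lengths in m; the calibration is good to about 2 mm. A picture is of the moment at which its call begins. There is no depth.
- workorder.hand_in(): hands the job in; it is judged then, once.
The state is a dict: "t": time; "joint_positions": joint angles; "qd": joint speeds; "effort": joint torques, N m; "position": TCP position; "eef_rot": TCP orientation; "ft_force": force on the tool from outside, world axes, zero at the start; "moment": the same for the moment, N m; "gripper_width": finger opening in m; "grasp_force": force on a finger pad.
Only numpy, scipy, OpenCV 4.12 (cv2) and the standard library are available. Lean on these libraries where they do the work, as an engineer would, in place of code of your own. Each camera call takes 0.05 s, during which the arm holds its last target. There are 200 camera calls.

## Task

On the hydraulic clamping unit, push the yellow finger post round with a fingertip, either way, until the dial's white index mark lines up with the red line of the scale. Then press the green button right down and let it come back up, leaving the dial on the red line. Push gently from one side and do not pinch the post; leave the red button and the loose tape measure, steel blank and wrench alone.

Things in the scene. Friction and masses are not known exactly. Their poses are not given: they have to be found in the camera images.
- unit: the fixed dark steel clamping unit, 360 mm long; origin on the table below the dial axis, its +y points to its vise end. Valve block under the dial 170 x 140 mm, top 75 mm above the table. Beyond the dial towards +y stand a gauge and a blue-capped knob (tops up to 113 mm above the table, nearest edge 100 mm from the axis) and vise jaws (95 mm high, from 150 mm on); the other sides are clear
- dial: the dial, a black horizontal disc 120 mm across and 10 mm thick, its flat upper face 90 mm above the table (a hub cap 26 mm wide stands 4 mm above its middle); origin on its turning axis 75 mm above the table; x axis points to the index mark, z up. It turns both ways (no stop within 300 degrees of its start), dry friction about 0.12 N m (3 N at the post), and stays where it is left
- dial_axis (a point): the same vertical turning axis, at the level of the dial's upper face, 90 mm above the table; it does not move
- post (a point): yellow upright finger post fixed on the dial, a round peg 16 mm in diameter and 35 mm tall; this point is the centre of its foot on the dial's upper face (90 mm above the table; its top is at 125 mm), 40 mm from the dial axis, diametrically opposite the white index mark; it goes round with the dial
- index_mark (a point): outer end of the white index mark, a 4 mm wide radial line on the dial's black upper face; the point lies on the dial's rim, 60 mm from the dial axis, 90 mm above the table, and goes round with the dial
- target_line (a point): inner end of the red target line, a 4 mm wide radial line with a 14 mm wide red tab at its outer end, on the fixed white scale ring (164 mm across, top 80 mm above the table) around the dial, just below its rim; black lines mark every 15 degrees. The point lies 60 mm from the dial axis, 81 mm above the table, right below the dial's rim, and does not move
- green_top (a point): centre of the top face of the green push button, a disc 32 mm in diameter on a small black housing standing on the table beside the unit; pressed straight down
- green (a joint): travel of the green button in m: 0 up, 0.006 fully down; a spring pushes it back, about 5 N fully down
- red_top (a point): centre of the top face of the red push button, same size and make as the green one; the two may have changed places; not to be pressed
- red (a joint): travel of the red button in m: 0 up, 0.006 fully down
- tape: loose yellow tape measure, 68 x 36 mm and 62 mm tall, origin at the centre of its underside; leave alone
- blank: loose steel blank, 80 x 50 x 20 mm, lying flat, origin at the centre of its underside; leave alone
- wrench: loose steel wrench lying flat on the table beyond the vise end of the unit, under 25 mm high; leave alone
There are look-alikes about, which are no part of the job. What is shaped like the part that bears red_top but blue is not meant.

How it is judged:
On the way, in this order (a step that is already met when the one before it is completed fails the run):
1. the index mark is brought to the red line and stands still there (horizontal distance between index_mark and target_line below 0.0035 m and angular speed of dial below 0.1 rad/s), for 0.3 s.
2. then the green button is pressed down (value of joint green above 0.0045 m), for 0.05 s.
At the end, for the whole second after the job is handed in: The outer end of the index mark is within 3.5 mm (about 3.3 degrees) of the inner end of the red line seen from above, the dial is at rest, both buttons are up, and the tape measure, blank and wrench are within 15 mm of where they were (horizontal distance between index_mark and target_line below 0.0035 m and angular speed of dial below 0.05 rad/s and value of joint each of green, red below 0.002 m and distance of each of tape, blank, wrench from where it was at the start of the episode below 0.015 m); the robot touches nothing.
It fails at once if the dial or its post is pinched or shoved hard (over 30 N) (contact force between the fingers and dial above 30 N).
It fails at once if the red button is pressed (over 3 mm) (value of joint red above 0.003 m).
It fails at once if the tape measure is moved or lifted (distance of tape from where it was at the start of the episode above 0.015 m).
It fails at once if the steel blank is moved or lifted (distance of blank from where it was at the start of the episode above 0.015 m).
It fails at once if the wrench is moved or lifted (distance of wrench from where it was at the start of the episode above 0.015 m).
It also fails if it takes over 64 s, if anything falls off the work surface, if the arm or the gripper's body presses on something with over 40 N, if the wrist force passes 120 N, or if a joint passes its speed limit or range.

## Working session

There is one attempt and no reset: what is moved stays moved. The work goes in short steps, Python scripts to look and compute and a tool call to move; the robot and the scene stay as the last step left them, time stands still between calls to the robot, and variables do not carry over. Pictures are saved under pics/ and viewed, at most 10 in all, crops included, and the job is handed in when it is done.

Besides the shell and the picture viewer there is one more tool, called after "Emit:" as name([rows], argument=value, ...), one row to a line, values as JSON. move_arm: Moves the arm, as the interface text tells. Its arguments: {"type":"object","properties":{"series":{"type":"array","items":{"type":"array"}}},"required":["series"]}

```bash
mkdir -p pics; cat > h.py <<'E'
import numpy as np, cv2, pickle
def snap(n,f):
    from workcell import viewer
    s=viewer.snapshot(n); cv2.imwrite('pics/%s.png'%f,s['frame']); pickle.dump({k:v for k,v in s.items()},open('pics/%s.pkl'%f,'wb')); return s
def load(f): return pickle.load(open('pics/%s.pkl'%f,'rb'))
def ray(s,u,v):
    M=np.array(s['cam_to_world']); f=192/np.tan(np.radians(s['vfov'])/2)
    d=M[:3,:3]@np.array([(u-s['cx'])/f,-(v-s['cy'])/f,-1]); return M[:3,3],d
def atz(s,u,v,z):
    o,d=ray(s,u,v); return o+d*(z-o[2])/d[2]
def proj(s,p):
    M=np.array(s['cam_to_world']); f=192/np.tan(np.radians(s['vfov'])/2)
    c=M[:3,:3].T@(np.array(p)-M[:3,3]); return s['cx']+f*c[0]/-c[2], s['cy']-f*c[1]/-c[2]
E
python3 - <<'E'
from h import *
from workcell import r
for n in('top','side'):
    s=snap(n,n+'0'); print({k:v for k,v in s.items() if k!='frame'})
a=[cv2.resize(load(n)['frame'],(800,600)) for n in('top0','side0')]
cv2.imwrite('pics/a.png',a[0]);cv2.imwrite('pics/b.png',a[1])
s=r.sense();print(s['t'],s['position'],s['eef_rot'],s['gripper_width'])
E
```

```text
{'vfov': 51.42951128796808, 'cx': 256.0845321129297, 'cy': 190.5348479487941, 'cam_to_world': array([[ 0.0084092 ,  0.9954332 , -0.09508961,  0.46713992],
       [-0.99963846,  0.01079702,  0.02462477,  0.01853406],
       [ 0.025539  ,  0.09484815,  0.9951641 ,  1.11424145],
       [ 0.        ,  0.        ,  0.        ,  1.        ]])}
{'vfov': 48.32563307332889, 'cx': 256.1934408843041, 'cy': 190.07628308799423, 'cam_to_world': array([[ 0.90307745,  0.32317945, -0.28285361,  0.23887578],
       [-0.42945675,  0.67301726, -0.60217494, -0.68874484],
       [-0.00424521,  0.665284  ,  0.74657831,  0.97923296],
       [ 0.        ,  0.        ,  0.        ,  1.        ]])}
0.1 [0.15925841 0.62952049 0.24923743] [-1.41387591e-04  1.23551504e-01  9.92337460e-01 -1.17074706e-03] 0.08542096164717695
```

View pics/a.png

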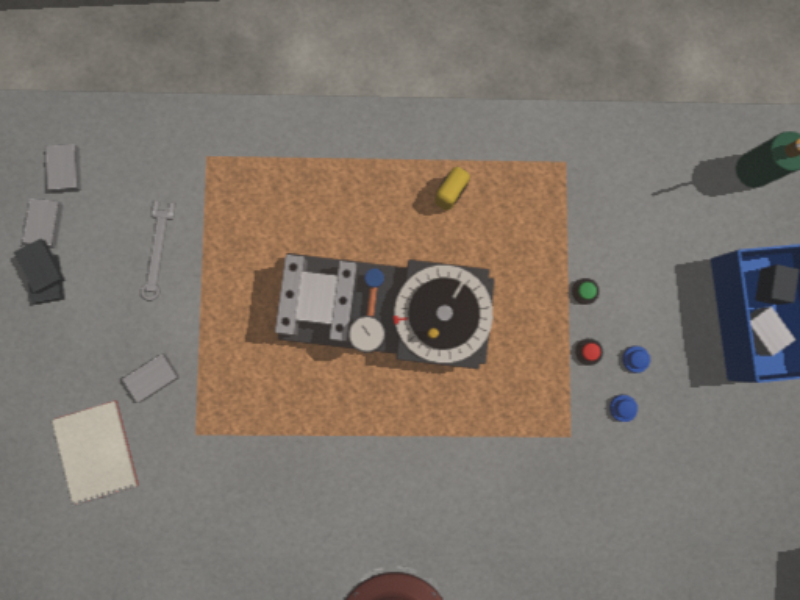

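View pics/b.png

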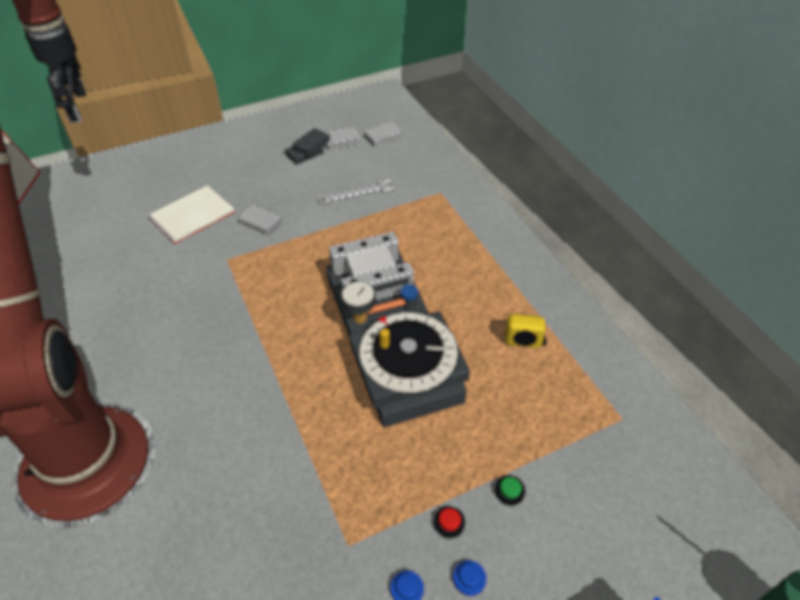

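The top view (800x600) shows the dial at about (445,313), the index mark pointing up-right, the red tab on the vise side at (398,320), and the yellow post at (433,333). The green button is at (587,291) and the red at (591,352). The blue look-alikes are at (636,359) and (624,408), so they are not the ones meant. I'll confirm in an enlarged crop.

```bash
python3 - <<'E'
from h import *
f=load('top0')['frame'][155:255,240:400]; cv2.imwrite('pics/c.png',cv2.resize(f,None,fx=5,fy=5,interpolation=cv2.INTER_CUBIC))
f=load('side0')['frame'][180:360,210:350]; cv2.imwrite('pics/d.png',cv2.resize(f,None,fx=3.3,fy=3.3,interpolation=cv2.INTER_CUBIC))
E
```

```text
(no output)
```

View pics/c.png

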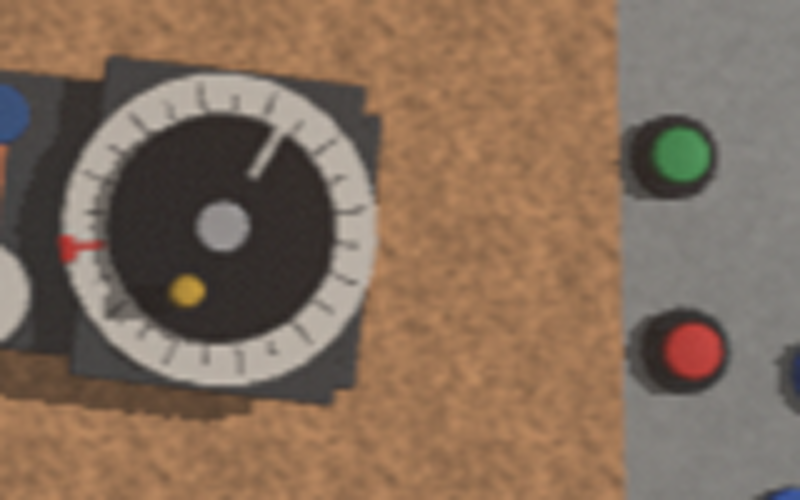

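View pics/d.png

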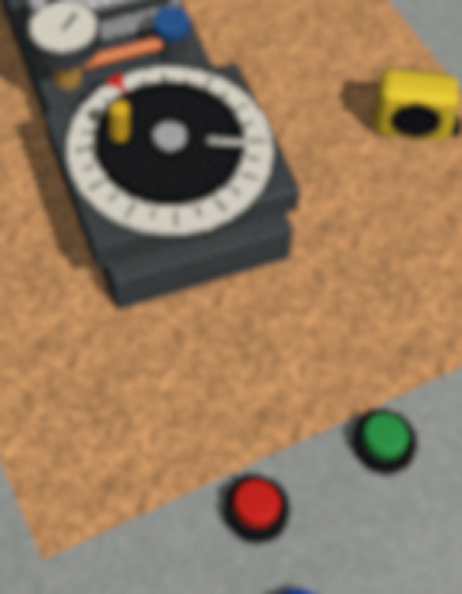

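The crops confirm one green button at c(682,155) and one red at c(694,352), with the blue ones further off. The index tip is at c(284,126), the hub at c(222,226), the red line's inner end at c(106,244) and the post top at c(188,291).

```bash
cat >> h.py <<'E'
def tri(s1,p1,s2,p2):
    o1,d1=ray(s1,*p1);o2,d2=ray(s2,*p2)
    a=np.linalg.lstsq(np.c_[d1,-d2],o2-o1,rcond=None)[0]
    A=o1+a[0]*d1;B=o2+a[1]*d2
    return (A+B)/2,np.linalg.norm(A-B)
def ang(a,b): return np.degrees(np.arctan2(b[1]-a[1],b[0]-a[0]))
E
python3 - <<'E'
from h import *
np.set_printoptions(precision=4,suppress=True)
t=load('top0');s=load('side0')
c=lambda u,v:((u+.5)/5-.5+240,(v+.5)/5-.5+155)
d=lambda u,v:((u+.5)/3.3-.5+210,(v+.5)/3.3-.5+180)
P={}
for n,p,z in(('hub',(222,226),.094),('rim',(221,228),.09),('ring',(218.5,229),.08),('idx',(284,126),.09),('tgt',(106,244),.081),('post',(188,291),.125)):
    P[n]=atz(t,*c(*p),z);print(n,P[n])
print('hub side',atz(s,*d(170,136),.094),'post side',atz(s,*d(120,103),.125))
for k in('idx','tgt','post'):print(k,np.linalg.norm((P[k]-P['hub'])[:2]),ang(P['hub'],P[k]))
print('green',tri(t,c(682,155),s,d(388,436)),'red',tri(t,c(694,352),s,d(258,503)))
E
```

```text
hub [ 0.5415 -0.0787  0.094 ]
rim [ 0.5407 -0.0786  0.09  ]
ring [ 0.5409 -0.0782  0.08  ]
idx [ 0.5941 -0.1112  0.09  ]
tgt [ 0.5324 -0.0196  0.081 ]
post [ 0.5067 -0.0589  0.125 ]
hub side [ 0.5398 -0.0773  0.094 ] post side [ 0.5084 -0.0529  0.125 ]
idx 0.06188422585983522 -31.716693735754696
tgt 0.05980820104099408 98.69621133954311
post 0.04004249845910848 150.33212347064392
green (array([ 0.5883, -0.3416,  0.0211]), np.float64(0.0014225479623054822)) red (array([ 0.4792, -0.3457,  0.0223]), np.float64(0.0013556767412950105))
```

```bash
cat >> h.py <<'E'
from scipy.spatial.transform import Rotation as R
AX=np.array([.541,-.0785])
def state():
    from workcell import r
    s=r.sense(); q=np.array(s['eef_rot']); M=R.from_quat(q[[1,2,3,0]]).as_matrix()
    return s,np.array(s['position']),M,np.degrees(np.arctan2(M[1,0],M[0,0]))
def plan(wps,p=None,az=None):
    """wps: list of (xyz, tool-x azimuth deg), one per row -> rows (tool pointing down)"""
    s,p0,M,a0=state(); p=p0 if p is None else np.array(p); az=a0 if az is None else az; out=[]
    for q,b in wps:
        a=np.radians(az); X=np.array([[np.cos(a),np.sin(a),0],[np.sin(a),-np.cos(a),0],[0,0,-1]])
        sh=np.round(X.T@(np.array(q)-p)*1000,1); sp=round(-np.radians((b-az+180)%360-180),3)
        out.append([0,list(map(float,sh)),float(sp)]); p=p+X@sh/1000; az-=np.degrees(sp)
    return out
def lin(p,a,q,b,n): return [(np.array(p)+(np.array(q)-p)*i/n,a+(b-a)*i/n) for i in range(1,n+1)]
def pushpose(th,off,z=.121):
    t=np.radians(th); rad=np.array([np.cos(t),np.sin(t)]); tan=np.array([-rad[1],rad[0]])
    return np.r_[AX+.04*rad-off*tan,z],(th-90)
E
python3 - <<'E'
from h import *
s,p,M,a=state(); g,b=pushpose(149.3,.036,.25); print(p,a,g,b)
w=np.array([.5,.33,.25]); m=a+(b-a)*.45
L=lin(p,a,w,m,10)+lin(w,m,g,b,10)
for i in range(0,20,5):print(plan(L)[i:i+5])
E
```

```text
[0.15925841 0.62952049 0.24923743] 165.8057613026013 [ 0.52498545 -0.0271236   0.25      ] 59.30000000000001
[[0, [-40.4, -20.7, -0.1], 0.084], [0, [-41.9, -17.2, -0.1], 0.083], [0, [-43.3, -13.7, -0.0], 0.084], [0, [-44.3, -10.0, -0.1], 0.084], [0, [-44.9, -6.3, -0.1], 0.083]]
[[0, [-45.3, -2.5, -0.1], 0.084], [0, [-45.3, 1.3, -0.0], 0.084], [0, [-45.1, 5.1, -0.1], 0.083], [0, [-44.5, 8.9, -0.1], 0.084], [0, [-43.6, 12.5, -0.1], 0.083]]
[[0, [-32.7, -14.5, 0.0], 0.103], [0, [-34.1, -11.1, 0.0], 0.102], [0, [-35.0, -7.5, 0.0], 0.102], [0, [-35.6, -4.0, 0.0], 0.102], [0, [-35.8, -0.3, 0.0], 0.103]]
[[0, [-35.6, 3.4, 0.0], 0.102], [0, [-35.1, 7.0, 0.0], 0.102], [0, [-34.2, 10.6, 0.0], 0.102], [0, [-33.0, 13.9, 0.0], 0.103], [0, [-31.3, 17.3, 0.0], 0.102]]
```

Emit:
move_arm([
  [0,[-40,-21,0],0.084],
  [0,[-42,-17,0],0.084],
  [0,[-43,-14,0],0.084],
  [0,[-44,-10,0],0.084],
  [0,[-45,-6,0],0.084],
])

```text
t: 0.6
position: [0.3299, 0.4788, 0.2499]
eef_rot: [-0.0, 0.329, 0.944, -0.0]
ft_force: [1.5, 0.8, -0.0]
gripper_width: 0.0123
grasp_force: 0.0
```

Emit:
move_arm([
  [0,[-45,-2.5,0],0.084],
  [0,[-45,1,0],0.084],
  [0,[-45,5,0],0.083],
  [0,[-44.5,9,0],0.084],
  [0,[-43.5,12.5,0],0.083],
])

```text
t: 1.1
position: [0.4991, 0.3292, 0.2499]
eef_rot: [-0.0, 0.518, 0.855, -0.0]
ft_force: [0.5, 0.7, 0.2]
gripper_width: -0.0001
grasp_force: 0.0
```

Emit:
move_arm([
  [0,[-32.5,-14.5,0],0.102],
  [0,[-34,-11,0],0.102],
  [0,[-35,-7.5,0],0.102],
  [0,[-35.5,-4,0],0.102],
  [0,[-36,0,0],0.102],
])

```text
t: 1.6
position: [0.5103, 0.1509, 0.25]
eef_rot: [-0.0, 0.717, 0.697, -0.0]
ft_force: [1.1, 0.2, -0.1]
gripper_width: 0.0002
grasp_force: 0.0
```

Emit:
move_arm([
  [0,[-35.5,3.5,0],0.102],
  [0,[-35,7,0],0.102],
  [0,[-34,10.5,0],0.102],
  [0,[-33,14,0],0.102],
  [0,[-31,17,0],0.102],
])

```text
t: 2.1
position: [0.523, -0.0267, 0.25]
eef_rot: [-0.0, 0.87, 0.493, -0.0]
ft_force: [0.6, 0.3, 0.6]
gripper_width: 0.0001
grasp_force: 0.0
```

```bash
python3 - <<'E'
from h import *
s,p,M,a=state(); g,b=pushpose(149.3,.036,.121); print(s['t'],p,a,g,b,s['joint_positions'],s['gripper_width'],s['ft_force'])
print(plan(lin(p,a,g,b,4)))
snap('top','t1');s=snap('side','s1'); f=np.hstack([load('t1')['frame'][150:270,230:350],s['frame'][120:240,200:320]])
cv2.imwrite('pics/e.png',cv2.resize(f,None,fx=3.3,fy=3.3,interpolation=cv2.INTER_CUBIC))
E
```

```text
2.1 [ 0.52296537 -0.02674376  0.25003601] 59.12312625217562 [ 0.52498545 -0.0271236   0.121     ] 59.30000000000001 [-0.35904889  0.46179507  0.5466322   1.79886914 -0.28641674  0.96115564
 -0.23191175] 6.607188249144798e-05 [0.59295863 0.32402587 0.59513377]
[[0, [0.2, 0.5, 32.3], -0.001], [0, [0.2, 0.5, 32.2], -0.001], [0, [0.1, 0.4, 32.3], -0.0], [0, [0.2, 0.5, 32.2], -0.001]]
```

View pics/e.png

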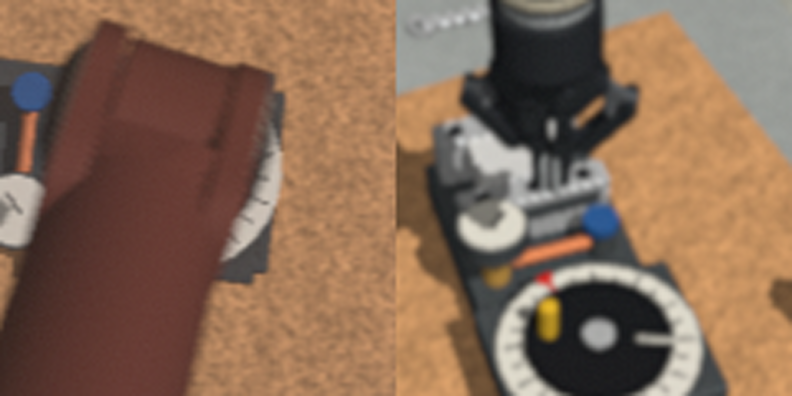

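The side crop shows shut fingers hanging clear above the dial. The post stands at e(549,318) and nothing is in the way, so I'll descend.

Emit:
move_arm([
  [0,[0,0.5,35],0],
  [0,[0,0.5,35],0],
  [0,[0,0.5,35],0],
  [0,[0,0.5,24],0],
  [0,[0,0,0],0],
])

```text
t: 2.7
position: [0.5224, -0.0253, 0.1181]
eef_rot: [-0.002, 0.869, 0.496, -0.003]
ft_force: [0.1, -0.6, -0.5]
gripper_width: -0.0002
grasp_force: 0.0
```

```bash
python3 - <<'E'
from h import *
s,p,M,a=state();print(p,a,s['ft_force'])
s=snap('side','s2'); f=s['frame'][170:270,220:350]
cv2.imwrite('pics/f.png',cv2.resize(f,None,fx=6,fy=6,interpolation=cv2.INTER_CUBIC))
# approach to offset 19 over 5 rows, then 5 deg/row
L=[pushpose(149.3,o/1000) for o in(31,27,24,21,19)]+[pushpose(149.3+5*i,.019) for i in range(1,24)]
r=plan(L)
for i in range(0,len(r),5):print(r[i:i+5])
E
```

```text
[ 0.52243307 -0.02532705  0.11805109] 59.41670139536805 [ 0.09630394 -0.62078774 -0.50648519]
[[0, [-5.6, 1.5, -1.0], 0.002], [0, [-4.0, 0.0, 0.0], -0.0], [0, [-3.0, 0.0, 0.0], -0.0], [0, [-3.0, 0.0, 0.0], -0.0], [0, [-2.0, 0.0, 0.0], -0.0]]
[[0, [-3.6, -1.5, 0.0], -0.088], [0, [-3.5, -1.5, 0.0], -0.087], [0, [-3.6, -1.5, 0.0], -0.087], [0, [-3.5, -1.5, 0.0], -0.087], [0, [-3.6, -1.5, 0.0], -0.088]]
[[0, [-3.6, -1.5, 0.0], -0.087], [0, [-3.5, -1.5, 0.0], -0.087], [0, [-3.6, -1.5, 0.0], -0.087], [0, [-3.5, -1.5, 0.0], -0.088], [0, [-3.6, -1.5, 0.0], -0.087]]
[[0, [-3.6, -1.5, 0.0], -0.087], [0, [-3.5, -1.5, 0.0], -0.088], [0, [-3.6, -1.5, 0.0], -0.087], [0, [-3.5, -1.5, 0.0], -0.087], [0, [-3.6, -1.5, 0.0], -0.087]]
[[0, [-3.5, -1.5, 0.0], -0.088], [0, [-3.6, -1.5, 0.0], -0.087], [0, [-3.6, -1.5, 0.0], -0.087], [0, [-3.5, -1.5, 0.0], -0.087], [0, [-3.6, -1.5, 0.0], -0.088]]
[[0, [-3.5, -1.5, 0.0], -0.087], [0, [-3.6, -1.6, 0.0], -0.087], [0, [-3.5, -1.5, 0.0], -0.087]]
```

View pics/f.png

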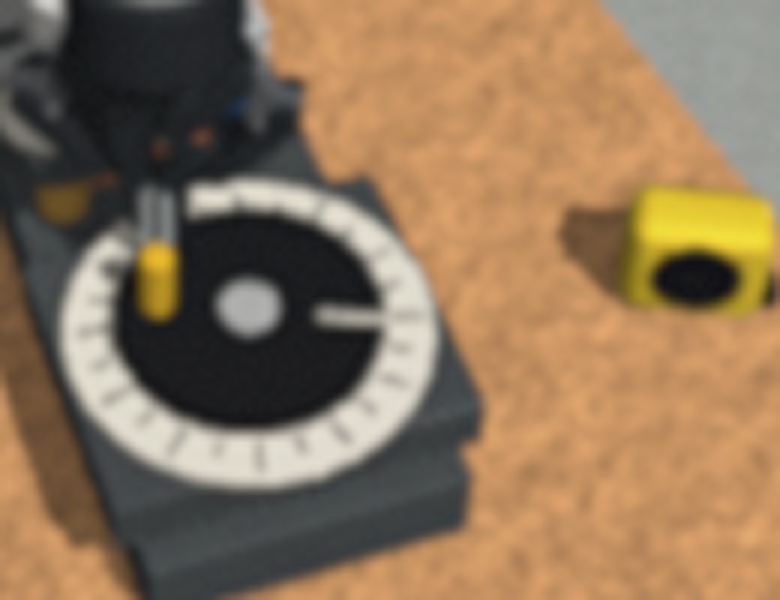

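The shut fingertips at f(157,215) stand right behind the post at f(157,280), with a clear gap. Starting the push.

Emit:
move_arm([
  [0,[-5.5,1.5,-2],0],
  [0,[-4,0,0],0],
  [0,[-3,0,0],0],
  [0,[-3,0,0],0],
  [0,[-2,0,0],0],
])

```text
t: 3.25
position: [0.5182, -0.0416, 0.1241]
eef_rot: [-0.0, 0.869, 0.495, 0.001]
ft_force: [1.1, 2.3, 2.0]
gripper_width: 0.0001
grasp_force: 1.7
```

Emit:
move_arm([
  [0,[-3.5,-1.5,0],-0.087],
  [0,[-3.5,-1.5,0],-0.087],
  [0,[-3.5,-1.5,0],-0.087],
  [0,[-3.5,-1.5,0],-0.087],
  [0,[-3.5,-1.5,0],-0.087],
])

```text
t: 3.75
position: [0.5055, -0.0542, 0.124]
eef_rot: [0.0, 0.74, 0.673, 0.002]
ft_force: [0.4, 3.7, 2.1]
gripper_width: -0.0002
grasp_force: 1.7
```

```bash
python3 - <<'E'
from h import *
s,p,M,a=state();print(p,a,s['ft_force'],pushpose(a+90,.019)[0])
s=snap('side','s3'); f=s['frame'][170:270,220:350]
cv2.imwrite('pics/g.png',cv2.resize(f,None,fx=6,fy=6,interpolation=cv2.INTER_CUBIC))
L=[pushpose(a+90+5*i,.019) for i in range(1,21)]
r=plan(L)
for i in range(0,len(r),5):print(r[i:i+5])
E
```

```text
[ 0.50553419 -0.05424875  0.12396873] 84.5853517528137 [0.37617497 3.65649765 2.14250085] [ 0.50297138 -0.05581027  0.121     ]
[[0, [-4.2, -3.6, 3.0], -0.086], [0, [-3.5, -1.5, -0.0], -0.088], [0, [-3.6, -1.5, -0.0], -0.087], [0, [-3.5, -1.5, -0.0], -0.087], [0, [-3.6, -1.6, -0.0], -0.088]]
[[0, [-3.6, -1.5, -0.0], -0.087], [0, [-3.5, -1.5, -0.0], -0.087], [0, [-3.6, -1.5, -0.0], -0.087], [0, [-3.5, -1.5, -0.0], -0.088], [0, [-3.6, -1.5, -0.0], -0.087]]
[[0, [-3.6, -1.5, -0.0], -0.087], [0, [-3.5, -1.5, -0.0], -0.087], [0, [-3.6, -1.5, -0.0], -0.088], [0, [-3.5, -1.5, -0.0], -0.087], [0, [-3.6, -1.5, -0.0], -0.087]]
[[0, [-3.6, -1.5, -0.0], -0.087], [0, [-3.5, -1.5, -0.0], -0.088], [0, [-3.6, -1.5, -0.0], -0.087], [0, [-3.5, -1.5, -0.0], -0.087], [0, [-3.6, -1.5, -0.0], -0.088]]
```

View pics/g.png

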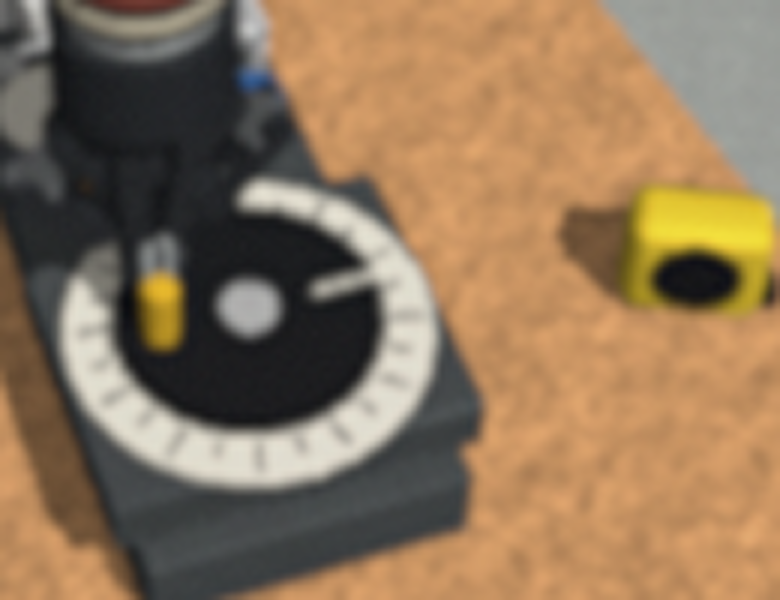

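The dial is following, with the index now at g(375,280) and about 4 N at the tool. Continuing round.

Emit:
move_arm([
  [0,[-4.0,-2.5,2],-0.087],
  [0,[-3.6,-2.0,0],-0.087],
  [0,[-3.6,-1.5,0],-0.087],
  [0,[-3.6,-1.5,0],-0.087],
  [0,[-3.6,-1.5,0],-0.087],
])

```text
t: 4.3
position: [0.4973, -0.073, 0.1215]
eef_rot: [-0.0, 0.578, 0.816, 0.001]
ft_force: [0.9, 4.0, -0.5]
gripper_width: -0.0005
grasp_force: 1.6
```

Emit:
move_arm([
  [0,[-3.6,-1.5,0],-0.087],
  [0,[-3.6,-1.5,0],-0.087],
  [0,[-3.6,-1.5,0],-0.087],
  [0,[-3.6,-1.5,0],-0.087],
  [0,[-3.6,-1.5,0],-0.087],
])

```text
t: 4.8
position: [0.4982, -0.0922, 0.1212]
eef_rot: [-0.001, 0.388, 0.922, 0.001]
ft_force: [-1.0, 3.9, 2.0]
gripper_width: 0.0005
grasp_force: 1.6
```

Emit:
move_arm([
  [0,[-3.6,-1.5,0],-0.087],
  [0,[-3.6,-1.5,0],-0.087],
  [0,[-3.6,-1.5,0],-0.087],
  [0,[-3.6,-1.5,0],-0.087],
  [0,[0,0,0],0],
])

```text
t: 5.3
position: [0.5052, -0.1071, 0.1209]
eef_rot: [-0.001, 0.225, 0.974, 0.0]
ft_force: [-1.5, 2.0, -0.3]
gripper_width: 0.0
grasp_force: 1.1
```

```bash
python3 - <<'E'
from h import *
s,p,M,a=state();print(p,a,s['ft_force'],pushpose(a+90,.019)[0])
s=snap('side','s4'); snap('top','t4');f=s['frame'][170:270,220:350]
cv2.imwrite('pics/g2.png',cv2.resize(f,None,fx=6,fy=6,interpolation=cv2.INTER_CUBIC))
L=[pushpose(a+90+5*i,.019) for i in range(1,11)]
r=plan(L)
for i in range(0,len(r),5):print(r[i:i+5])
E
```

```text
[ 0.50524244 -0.10707995  0.12092273] 153.9838385942289 [-1.54393319  2.01859825 -0.29292382] [ 0.50638028 -0.10611295  0.121     ]
[[0, [-4.2, -0.2, -0.1], -0.088], [0, [-3.5, -1.5, 0.0], -0.088], [0, [-3.6, -1.5, 0.0], -0.087], [0, [-3.5, -1.5, 0.0], -0.087], [0, [-3.6, -1.5, 0.0], -0.087]]
[[0, [-3.6, -1.5, 0.0], -0.088], [0, [-3.5, -1.5, 0.0], -0.087], [0, [-3.6, -1.5, 0.0], -0.087], [0, [-3.5, -1.5, 0.0], -0.088], [0, [-3.6, -1.5, 0.0], -0.087]]
```

View pics/g2.png

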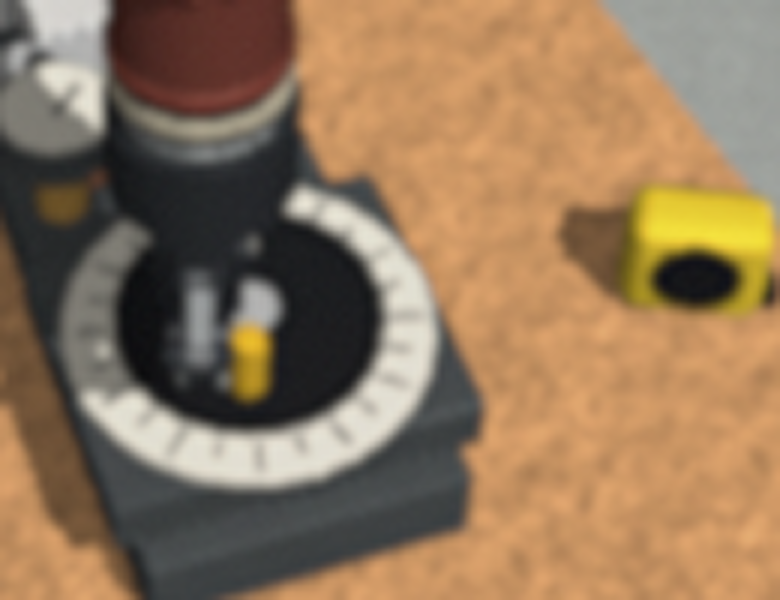

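The post is now at g2(253,335–395), with roughly 35° still to go. From here I'll get the post angle numerically from the yellow blob, checked against the known start angle.

```bash
cat >> h.py <<'E'
def postang(s,off=(0,0)):
    """post angle from yellow blob centroid in side view"""
    hsv=cv2.cvtColor(s['frame'],cv2.COLOR_BGR2HSV); m=cv2.inRange(hsv,(20,140,90),(33,255,255)); m[:, :]*=1
    k=np.zeros_like(m);k[180:255,225:300]=1; m=m*k
    n,l,st,c=cv2.connectedComponentsWithStats(m); 
    if n<2:return None
    i=1+np.argmax(st[1:,4]); u=c[i]
    T=np.radians(np.arange(0,360,.25)); pr=np.array([proj(s,[AX[0]+.04*np.cos(t),AX[1]+.04*np.sin(t),.1085]) for t in T])+off
    d=np.hypot(*(pr-u).T);j=d.argmin(); return np.degrees(T[j]),round(d[j],2),st[i],u
E
python3 - <<'E'
from h import *
for n in('side0','s1','s2','s3','s4'):print(n,postang(load(n)))
E
```

```text
side0 (np.float64(146.75), np.float64(0.4), array([243, 210,   7,  13,  76], dtype=int32), array([246.07894737, 215.88157895]))
s1 (np.float64(147.25), np.float64(0.42), array([243, 210,   7,  13,  79], dtype=int32), array([246.02531646, 216.02531646]))
s2 (np.float64(148.25000000000003), np.float64(0.35), array([243, 211,   7,  12,  78], dtype=int32), array([246.06410256, 216.24358974]))
s3 (np.float64(171.75), np.float64(0.17), array([243, 216,   8,  12,  80], dtype=int32), array([246.75  , 221.3375]))
s4 (np.float64(242.75000000000003), np.float64(0.04), array([258, 225,   8,  12,  69], dtype=int32), array([261.4057971 , 230.17391304]))
```

Emit:
move_arm([
  [0,[-3.6,-0.5,0],-0.087],
  [0,[-3.6,-1.5,0],-0.087],
  [0,[-3.6,-1.5,0],-0.087],
  [0,[-3.6,-1.5,0],-0.087],
  [0,[-3.6,-1.5,0],-0.087],
])

```text
t: 5.9
position: [0.5201, -0.119, 0.1209]
eef_rot: [-0.002, 0.008, 1.0, -0.0]
ft_force: [-3.4, 0.2, 1.6]
gripper_width: -0.0
grasp_force: 1.7
```

Emit:
move_arm([
  [0,[0,0,0],0],
  [0,[0,0,0],0],
])

```text
t: 6.1
position: [0.5209, -0.1193, 0.1209]
eef_rot: [-0.001, 0.011, 1.0, -0.0]
ft_force: [-1.6, 0.2, -1.4]
gripper_width: 0.0002
grasp_force: 1.2
```

```bash
python3 - <<'E'
from h import *
s,p,M,a=state();print(p,a,s['ft_force'],s['joint_positions'])
print(postang(snap('side','s5')));snap('top','t5')
for da in(2,4,6,8,10):
    q,b=pushpose(a+90+da,.019); print(da,plan([(q,b)]))
f=load('s5')['frame'][170:270,220:320]; g=load('t5')['frame'][155:255,240:340]
cv2.imwrite('pics/h.png',cv2.resize(np.hstack([f,g]),None,fx=4,fy=4,interpolation=cv2.INTER_CUBIC))
E
```

```text
[ 0.52093616 -0.11933156  0.12087947] 178.77748320019504 [-1.5692994   0.18011725 -1.35309063] [ 0.30463719  0.61311398 -0.18401965  1.89599236  0.17700227  0.65005538
  1.56137812]
(np.float64(263.25), np.float64(4.23), array([266, 232,   5,   4,  13], dtype=int32), array([268.15384615, 233.53846154]))
2 [[0, [-1.6, 0.6, -0.1], -0.034]]
4 [[0, [-3.0, -0.0, -0.1], -0.069]]
6 [[0, [-4.5, -0.6, -0.1], -0.104]]
8 [[0, [-5.9, -1.0, -0.1], -0.138]]
10 [[0, [-7.4, -1.5, -0.1], -0.173]]
```

Emit:
move_arm([
  [0,[-2.9,-0.2,0],-0.07],
  [0,[-2.9,-0.7,0],-0.07],
  [0,[0,0,0],0],
  [0,[0,0,0],0],
])

```text
t: 6.6
position: [0.527, -0.1205, 0.121]
eef_rot: [-0.001, -0.059, 0.998, -0.001]
ft_force: [-3.4, -2.9, -0.7]
gripper_width: 0.0003
grasp_force: 1.8
```

```bash
cat >> h.py <<'E'
from scipy.optimize import brentq
def contact(p,a,lo=230,hi=300):
    d=-np.array([np.cos(np.radians(a)),np.sin(np.radians(a))])
    return brentq(lambda t:(AX+.04*np.array([np.cos(np.radians(t)),np.sin(np.radians(t))])-p[:2])@d-.01885,lo,hi)
E
python3 - <<'E'
from h import *
s,p,M,a=state();print(p,a,s['ft_force'],contact(p,a))
E
```

```text
[ 0.52695889 -0.12050522  0.12102222] -173.18440898749958 [-3.39451448 -2.91439449 -0.67296185] 276.70555339688343
```

Emit:
move_arm([
  [0,[8,0,0],0],
  [0,[15,0,0],0],
  [0,[0,0,-40],0],
  [0,[0,0,-40],0],
  [0,[0,0,0],0],
])

```text
t: 7.1
position: [0.51, -0.1212, 0.2073]
eef_rot: [0.008, -0.061, 0.998, -0.001]
ft_force: [0.8, -0.7, 0.4]
gripper_width: 0.0001
grasp_force: 0.0
```

```bash
python3 - <<'E'
from h import *
s,p,M,a=state();print(p,a,s['ft_force'])
r=plan(lin(p,a%360,[.5883,-.3416,.20],a%360,6))
print(r)
E
```

```text
[ 0.50997071 -0.12116896  0.20727093] -172.96160324122198 [ 0.76419472 -0.68329119  0.38011183]
[[0, [-8.5, -38.1, 1.2], -0.0], [0, [-8.4, -38.0, 1.2], -0.0], [0, [-8.5, -38.1, 1.2], -0.0], [0, [-8.4, -38.0, 1.2], -0.0], [0, [-8.5, -38.1, 1.3], -0.0], [0, [-8.4, -38.1, 1.2], -0.0]]
```

Emit:
move_arm([
  [0,[-8.5,-38,0],0],
  [0,[-8.5,-38,0],0],
  [0,[-8.5,-38,0],0],
  [0,[-8.5,-38,0],0],
  [0,[-8.5,-38,0],0],
])

```text
t: 7.6
position: [0.5721, -0.306, 0.2016]
eef_rot: [0.002, -0.061, 0.998, 0.0]
ft_force: [0.1, -0.5, -1.2]
gripper_width: 0.0001
grasp_force: 0.0
```

Emit:
move_arm([
  [0,[-8.5,-38,0],0],
  [0,[0,0,0],0],
  [0,[0,0,0],0],
])

```text
t: 7.9
position: [0.5841, -0.3421, 0.2007]
eef_rot: [0.001, -0.06, 0.998, 0.0]
ft_force: [0.6, 0.6, 0.6]
gripper_width: -0.0001
grasp_force: 0.0
```

```bash
python3 - <<'E'
from h import *
s,p,M,a=state();print(s['t'],p,a,s['ft_force'])
t=snap('top','t6');s=snap('side','s6');print(postang(s))
f=t['frame'][165:235,245:325]; g=s['frame'][190:260,220:300]
cv2.imwrite('pics/i.png',cv2.resize(np.hstack([f,g]),None,fx=5,fy=5,interpolation=cv2.INTER_CUBIC))
E
```

```text
7.9 [ 0.58405152 -0.34212076  0.20073121] -173.07310976922344 [0.64469429 0.64566383 0.61021462]
(np.float64(274.75), np.float64(1.06), array([267, 222,   6,  12,  67], dtype=int32), array([269.46268657, 227.43283582]))
```

View pics/i.png

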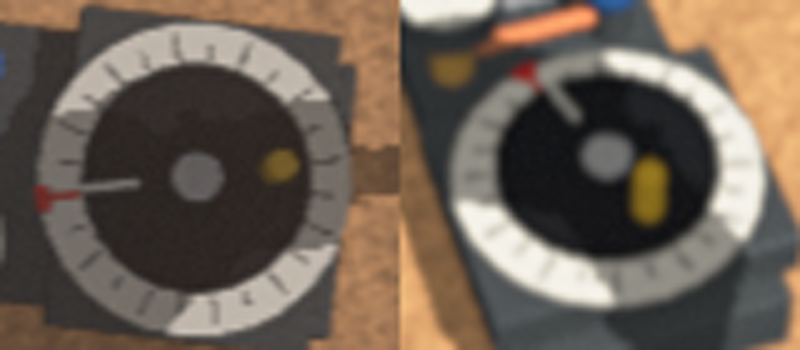

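The top half shows the index mark's outer end at about i(82,188) and the red line's inner end at about i(80,195). That is close but a little short, so I'll compute it.

```bash
python3 - <<'E'
from h import *
t=load('t6');s=load('s6')
ct=lambda u,v:((u+.5)/5-.5+245,(v+.5)/5-.5+165)
cs=lambda u,v:((u-400+.5)/5-.5+220,(v+.5)/5-.5+190)
def rep(nm,S,c,hub,io,ii,ro,ri,post):
    h=atz(S,*c(*hub),.094);a=atz(S,*c(*io),.09);b=atz(S,*c(*ii),.09);o=atz(S,*c(*ro),.081);q=atz(S,*c(*ri),.081);p=atz(S,*c(*post),.125)
    print(nm,h,'io',a,ang(h,a),'ii',ang(h,b),'slope',ang(b,a),'tgt',q,ang(h,q),ang(h,o),ang(q,o),'post',p,ang(h,p),np.linalg.norm((p-h)[:2]),'gap',np.linalg.norm((a-q)[:2]))
rep('top',t,ct,(197,177),(82,188),(138,183),(45,200),(78,195),(281,165))
rep('side',s,cs,(606,156),(544,78),(578,120),(522,70),(541,79),(650,168))
# sub-pixel: weighted bright mark / red line angle by resampling top view on circles
f=t['frame'].astype(float)
for nm,z,rs in(('idx',.09,np.arange(.034,.058,.002)),('tgt',.081,np.arange(.063,.071,.001))):
  for S,l in((t,'top'),(s,'side')):
    f=S['frame'].astype(np.float32); T=np.radians(np.arange(80,118,.5))
    M=np.array([[proj(S,[AX[0]+r*np.cos(x),AX[1]+r*np.sin(x),z]) for x in T] for r in rs],np.float32)
    v=cv2.remap(f,M[...,0],M[...,1],cv2.INTER_LINEAR)
    w=v.sum(2) if nm=='idx' else v[...,2]-v[...,1]
    w=w.mean(0); w=np.clip(w-(w.min()+w.max())/2,0,None); print(l,nm,np.degrees((w*T).sum()/w.sum()),w.max())
E
```

```text
top [ 0.54096686 -0.07868628  0.094     ] io [ 0.53497038 -0.01972566  0.09      ] 95.80718766126402 ii 95.92457364134131 slope 95.68477000824818 tgt [ 0.53190367 -0.01800954  0.081     ] 98.49537268963158 98.64897168997564 99.19241415875089 post [ 0.54515866 -0.11774636  0.125     ] -83.87464081446971 0.03928436287187173 gap 0.0035142256965093968
side [ 0.53905488 -0.0766971   0.094     ] io [ 0.53334289 -0.01176925  0.09      ] 95.02761286594048 ii 92.89047029188734 slope 96.9485543950934 tgt [ 0.534553   -0.00485291  0.081     ] 93.58556304955647 97.7661290324476 123.04156813855343 post [ 0.54509076 -0.11444541  0.125     ] -80.91541613931095 0.03822782944548236 gap 0.007021400286631382
top idx 95.61642575158363 91.825226
side idx 96.59165135648506 114.64966
top tgt 97.89865894767696 22.2146
side tgt 99.12991828797834 10.142578
```

Both views agree the dial is about 2.4° short (about 2.5 mm). That is near the limit, so I'll go back for a small nudge.

```bash
python3 - <<'E'
from h import *
s,p,M,a=state()
q,b=pushpose(276,.036,.2)
r=plan(lin(p,a%360,q,b,6)+lin(q,b,np.r_[q[:2],.121],b,3));print(r)
E
```

```text
[[0, [7.9, 37.6, 0.2], 0.003], [0, [7.9, 37.5, 0.2], 0.004], [0, [8.2, 37.5, 0.3], 0.003], [0, [8.2, 37.5, 0.2], 0.003], [0, [8.4, 37.5, 0.2], 0.004], [0, [8.5, 37.4, 0.2], 0.003], [0, [-0.0, -0.0, 26.4], -0.0], [0, [-0.0, -0.0, 26.3], -0.0], [0, [-0.0, -0.0, 26.3], -0.0]]
```

Emit:
move_arm([
  [0,[8,37.5,0],0.003],
  [0,[8,37.5,0],0.003],
  [0,[8,37.5,0],0.003],
  [0,[8.5,37.5,0],0.003],
  [0,[8.5,37.5,0],0.003],
])

```text
t: 8.5
position: [0.5203, -0.1571, 0.202]
eef_rot: [0.001, -0.055, 0.998, 0.0]
ft_force: [0.8, 0.2, -0.2]
gripper_width: -0.0003
grasp_force: 0.0
```

Emit:
move_arm([
  [0,[8.5,37.5,0],0.003],
  [0,[0,0,0],0],
  [0,[0,0,26],0],
  [0,[0,0,26],0],
  [0,[0,0,26],0],
])

```text
t: 9.0
position: [0.5089, -0.1232, 0.1234]
eef_rot: [0.001, -0.053, 0.999, -0.0]
ft_force: [-0.2, -0.0, -0.2]
gripper_width: 0.0003
grasp_force: 0.0
```

Emit:
move_arm([
  [0,[0,0,0],0],
])

```text
t: 9.1
position: [0.5062, -0.123, 0.121]
eef_rot: [-0.003, -0.053, 0.999, 0.001]
ft_force: [-0.1, -0.8, -0.3]
gripper_width: -0.0002
grasp_force: 0.0
```

```bash
python3 - <<'E'
from h import *
s,p,M,a=state();print(p,a,s['ft_force'],contact(p,a))
q,b=pushpose(276.5,.021);q2,b2=pushpose(279.1,.01885)
print(plan(lin(p,a%360,q,b,4)+lin(q,b,q2,b2,2)))
E
```

```text
[ 0.50616902 -0.12297472  0.12101873] -173.91504989863773 [-0.12856929 -0.79436035 -0.27675361] 245.25580876472299
[[0, [-4.7, 0.1, 0.0], -0.002], [0, [-4.6, 0.1, 0.0], -0.002], [0, [-4.7, 0.1, 0.0], -0.001], [0, [-4.6, 0.0, 0.0], -0.002], [0, [-2.0, -0.4, 0.0], -0.023], [0, [-2.0, -0.4, 0.0], -0.023]]
```

Emit:
move_arm([
  [0,[-5,0,0],0],
  [0,[-5,0,0],0],
  [0,[-4,0,0],0],
  [0,[-3,0,0],-0.02],
  [0,[0,0,0],0],
])

```text
t: 9.6
position: [0.5263, -0.1225, 0.1239]
eef_rot: [0.001, -0.062, 0.998, -0.0]
ft_force: [0.4, 0.1, 0.7]
gripper_width: 0.0001
grasp_force: 0.0
```

```bash
python3 - <<'E'
from h import *
s,p,M,a=state();print(p,a,s['ft_force'],contact(p,a))
print(plan([pushpose(279.1,.01885)]))
E
```

```text
[ 0.52633337 -0.12254796  0.12392532] -172.83397397150128 [0.41395862 0.12107421 0.72877634] 275.45144945308175
[[0, [-2.6, 1.3, 2.9], -0.034]]
```

Emit:
move_arm([
  [0,[-1.3,0.5,1],-0.017],
  [0,[-1.2,0.5,1],-0.017],
  [0,[0,0,0],0],
  [0,[0,0,0],0],
])

```text
t: 10.0
position: [0.5272, -0.1213, 0.121]
eef_rot: [-0.001, -0.079, 0.997, 0.0]
ft_force: [-0.9, -0.4, 0.0]
gripper_width: -0.0
grasp_force: 0.4
```

```bash
python3 - <<'E'
from h import *
s,p,M,a=state();print(p,a,s['ft_force'],contact(p,a))
print(plan([pushpose(279.1,.01885)]))
E
```

```text
[ 0.52716617 -0.12131508  0.1210326 ] -170.9390482669471 [-0.88457659 -0.43436779  0.03707147] 276.83453581560974
[[0, [-1.6, 0.1, 0.0], -0.001]]
```

Emit:
move_arm([
  [0,[-1,0,0],0],
  [0,[-0.8,0,0],0],
  [0,[0,0,0],0],
  [0,[0,0,0],0],
])

```text
t: 10.4
position: [0.5287, -0.1214, 0.121]
eef_rot: [-0.001, -0.079, 0.997, -0.0]
ft_force: [-2.9, -0.8, 0.6]
gripper_width: -0.0004
grasp_force: 1.6
```

```bash
python3 - <<'E'
from h import *
s,p,M,a=state();print(p,a,s['ft_force'],contact(p,a))
print(plan([pushpose(279.1,.01885)]))
E
```

```text
[ 0.52873839 -0.12139746  0.12103836] -170.95611723173852 [-2.94386486 -0.78470658  0.57944739] 279.04063077438474
[[0, [-0.0, 0.4, 0.0], -0.001]]
```

Contact puts it at 279.04°, as planned. I'll retreat the same way and check from above the green button.

Emit:
move_arm([
  [0,[8,0,0],0],
  [0,[14,0,0],0],
  [0,[0,0,0],0],
  [0,[0,0,-40],0],
  [0,[0,0,-40],0],
])

```text
t: 10.9
position: [0.5084, -0.124, 0.2018]
eef_rot: [0.0, -0.079, 0.997, 0.001]
ft_force: [0.9, -0.2, -0.2]
gripper_width: 0.0005
grasp_force: 0.0
```

```bash
python3 - <<'E'
from h import *
s,p,M,a=state()
print(p,plan(lin(p,a%360,[.5883,-.3416,.2],a%360,6)))
E
```

```text
[ 0.50835343 -0.1239798   0.20181255] [[0, [-7.4, -37.9, 0.3], -0.0], [0, [-7.4, -37.9, 0.3], -0.0], [0, [-7.5, -38.0, 0.3], -0.0], [0, [-7.4, -37.9, 0.3], -0.0], [0, [-7.4, -37.9, 0.3], -0.0], [0, [-7.4, -37.9, 0.3], -0.0]]
```

Emit:
move_arm([
  [0,[-7.5,-38,0],0],
  [0,[-7.5,-38,0],0],
  [0,[-7.5,-38,0],0],
  [0,[-7.5,-38,0],0],
  [0,[-7.5,-38,0],0],
])

```text
t: 11.4
position: [0.5765, -0.3076, 0.2019]
eef_rot: [0.002, -0.079, 0.997, -0.0]
ft_force: [0.9, 0.2, 0.0]
gripper_width: 0.0002
grasp_force: 0.0
```

Emit:
move_arm([
  [0,[-7.5,-38,0],0],
  [0,[0,0,0],0],
  [0,[0,0,0],0],
])

```text
t: 11.7
position: [0.5888, -0.3433, 0.2009]
eef_rot: [0.001, -0.078, 0.997, 0.0]
ft_force: [0.0, 0.7, 0.1]
gripper_width: 0.0003
grasp_force: 0.0
```

```bash
cat > chk.py <<'E'
from h import *
import sys
t=snap('top','t'+sys.argv[1]);s=snap('side','s'+sys.argv[1]);print(postang(s))
for nm,z,rs in(('idx',.09,np.arange(.034,.058,.002)),('tgt',.081,np.arange(.063,.071,.001))):
  for S,l in((t,'top'),(s,'side')):
    f=S['frame'].astype(np.float32); T=np.radians(np.arange(80,118,.5))
    M=np.array([[proj(S,[AX[0]+r*np.cos(x),AX[1]+r*np.sin(x),z]) for x in T] for r in rs],np.float32)
    v=cv2.remap(f,M[...,0],M[...,1],cv2.INTER_LINEAR)
    w=v.sum(2) if nm=='idx' else v[...,2]-v[...,1]
    w=w.mean(0); w=np.clip(w-(w.min()+w.max())/2,0,None); print(l,nm,np.degrees((w*T).sum()/w.sum()),w.max())
E
python3 chk.py 7; python3 - <<'E'
from h import *
s,p,M,a=state();print(s['t'],p,a,s['ft_force'])
print(plan(lin(p,a%360,[.5883,-.3416,.046],a%360,4)))
f=load('t7')['frame'][165:235,245:325];g=load('s7')['frame'][230:330,290:370]
cv2.imwrite('pics/j.png',np.hstack([cv2.resize(f,(400,350),interpolation=cv2.INTER_CUBIC),cv2.resize(g,(280,350),interpolation=cv2.INTER_CUBIC)]))
E
```

```text
(np.float64(277.0), np.float64(1.18), array([267, 221,   7,  13,  72], dtype=int32), array([269.875     , 227.08333333]))
top idx 97.95999456704715 91.378174
side idx 98.75275511663935 113.87332
top tgt 97.919990638156 22.910461
side tgt 99.27041613810357 9.167786
11.8 [ 0.58893936 -0.34066608  0.20145655] -170.8099250981078 [-0.03031508  0.58000119  0.65946562]
[[0, [0.2, -0.2, 38.9], -0.0], [0, [0.2, -0.2, 38.8], -0.0], [0, [0.2, -0.2, 38.9], -0.0], [0, [0.2, -0.2, 38.9], -0.0]]
```

View pics/j.png

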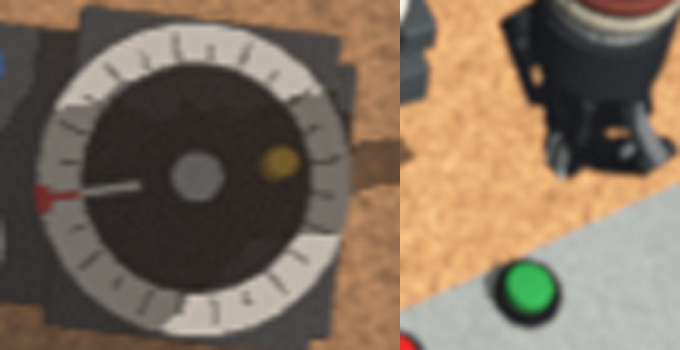

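The mark and red line now coincide, within about 0.5° in both views. The green button at j(530,290) is clear below the tool, so I'll descend and press.

Emit:
move_arm([
  [0,[0,0,40],0],
  [0,[0,0,40],0],
  [0,[0,0,40],0],
  [0,[0,0,30],0],
  [0,[0,0,0],0],
])

```text
t: 12.3
position: [0.5853, -0.3389, 0.0468]
eef_rot: [-0.004, -0.08, 0.997, 0.003]
ft_force: [-1.2, -0.0, -0.4]
gripper_width: 0.0
grasp_force: 0.0
```

Emit:
move_arm([
  [0,[0,0,3],0],
  [0,[0,0,3],0],
  [0,[0,0,0],0],
])

```text
t: 12.6
position: [0.5893, -0.3427, 0.0473]
eef_rot: [0.001, -0.079, 0.997, -0.001]
ft_force: [-0.0, 0.3, 0.3]
gripper_width: -0.0003
grasp_force: 0.0
```

Emit:
move_arm([
  [0,[0,0,2],0],
  [0,[0,0,2],0],
  [0,[0,0,0],0],
  [0,[0,0,0],0],
])

```text
t: 13.0
position: [0.5881, -0.3426, 0.0414]
eef_rot: [-0.0, -0.079, 0.997, -0.0]
ft_force: [0.2, -0.5, 0.5]
gripper_width: 0.0002
grasp_force: 0.0
```

Emit:
move_arm([
  [0,[0,0,2],0],
  [0,[0,0,1],0],
  [0,[0,0,0],0],
  [0,[0,0,0],0],
])

```text
t: 13.4
position: [0.5883, -0.3427, 0.0386]
eef_rot: [0.0, -0.079, 0.997, -0.0]
ft_force: [-0.8, 0.3, 2.9]
gripper_width: 0.0005
grasp_force: 1.4
```

Emit:
move_arm([
  [0,[0,0,1.5],0],
  [0,[0,0,1.5],0],
  [0,[0,0,0],0],
])

```text
t: 13.7
position: [0.5883, -0.3427, 0.0355]
eef_rot: [0.0, -0.079, 0.997, -0.0]
ft_force: [-1.7, 0.4, 4.8]
gripper_width: 0.0
grasp_force: 2.3
```

Emit:
move_arm([
  [0,[0,0,1],0],
  [0,[0,0,1],0],
  [0,[0,0,0],0],
])

```text
t: 14.0
position: [0.5883, -0.3427, 0.0351]
eef_rot: [0.0, -0.079, 0.997, -0.0]
ft_force: [-3.3, 1.1, 11.2]
gripper_width: -0.0003
grasp_force: 5.7
```

It has bottomed out: the force rose to 11 N and the travel stopped. Lifting off and checking the end state.

Emit:
move_arm([
  [0,[0,0,-5],0],
  [0,[0,0,-20],0],
  [0,[0,0,-40],0],
  [0,[0,0,-40],0],
  [0,[0,0,-40],0],
])

```text
t: 14.5
position: [0.5878, -0.3422, 0.1787]
eef_rot: [-0.001, -0.079, 0.997, 0.0]
ft_force: [0.9, -0.3, -0.4]
gripper_width: -0.0001
grasp_force: 0.0
```

Emit:
move_arm([
  [0,[0,0,0],0],
  [0,[0,0,0],0],
  [0,[0,0,0],0],
])

```text
t: 14.8
position: [0.587, -0.3421, 0.1762]
eef_rot: [-0.002, -0.079, 0.997, 0.001]
ft_force: [-0.2, 0.0, -0.4]
gripper_width: -0.0001
grasp_force: 0.0
```

```bash
python3 chk.py 8 && python3 -c "
from workcell import r,workorder
s=r.sense();print(s['t'],s['position'],s['ft_force'],s['qd']);print(workorder.hand_in())"
```

```text
(np.float64(277.0), np.float64(1.18), array([267, 221,   7,  13,  72], dtype=int32), array([269.875     , 227.08333333]))
top idx 97.97843617987904 91.89877
side idx 98.74145597559831 114.48169
top tgt 97.89505723800754 22.547363
side tgt 99.31683347792914 9.277405
14.9 [ 0.58706997 -0.34207239  0.17597399] [ 1.2067121  -0.05618415 -0.12084701] [ 0.00101097 -0.00203786 -0.00158458 -0.00865507 -0.00042616  0.00241394
 -0.00051541]
the job is handed in; nothing more can be done
None
```

The job is handed in at about 15 s: the index mark is on the red line (within about 0.6° in both camera views), the green button was pressed until it bottomed out and then released, and the arm touched nothing else; no verdict was returned.

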